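# Tension three loose spokes of a shop-cart wheel

### The arm

A 6-joint arm with a two-finger parallel gripper is mounted at the origin on the work surface. World frame = base frame: x ahead of the robot, y to its left, z up, the work surface at z = 0. Lengths are in mm, angles in rad, forces in N, time in s.
With the tool pointing down it reaches from about 350 to 875 mm from the base axis. Payload 4.2 kg.
Tool frame: the origin (TCP) lies between the finger pads; the fingertips stand 17 mm ahead of it and the grasp point (between the pads) lies 2 mm behind it (nose_length is the distance from the TCP to the fingertips, in mm); z points along the fingers, y is the direction in which the jaws open and shut (so a half turn about z gives the same grasp; the last joint's range is limited). The gripper opens to 85 mm and grips with 20 to 120 N. Pads are 22 mm wide; open, the fingers measure 114 mm over their backs; the gripper's body (76 mm by 85 mm) begins 54 mm behind the grasp point. The pads swing forward as they close: fully open they stand 13 mm farther back than shut.
Start: joints at [-0.902, 0.385, 0.008, 0, -1.194, -0.259], TCP at [249.029, -573.222, 214.812] pointing down, gripper open.
Joint ranges: [-3.14, 3.14], [-1.21, 2.06], [-1.07, 1.41], [-3.16, 2.05], [-2.99, -0.16], [-3.1, 3.1]. Speed limits (rad/s): [2.79, 2.79, 3.14, 3.14, 3.14, 3.14].

### API

Orientations are given as a unit quaternion [x, y, z, w].
In Python, from bench import * gives the robot as it stands.
- The arm moves only by the tool jog_arm, never from a script. Its argument "increments" is a list of rows, each a list of 4 numbers: the shift along the tool's x, y, z in m, then the turn about the tool's z in degrees. A call has 1 to 10 rows; each row is the pose to reach, as a shift and turn from the pose measured when the call began, along the tool's axes at that moment; what a row does not reach only later rows make up. A row lasts 1/8 s, in which the tool goes at most 62.5 mm and 10.7 degrees, less where a joint would pass 70% of its speed; a pose out of reach is approached as far as the arm can. A call with a gripper value outside its range is refused whole. "hand" is the gripper's target within -1 to 1 (fully open at 1, half-way at 0, shut at -1), set as the call begins (left out, the last holds). The fingers move at their own pace and stop on an object; the grip force is fixed at half the most. Time passes only in rows, so rows that repeat a pose let the fingers close. It gives the time, the measured TCP pose, the force and the opening at its end, in the units of the state.
- read_state(): the state, without advancing time (a new reading comes with each control period).
- get_image(name): name is "scene" or "top" or "wrist"; returns the picture (420x560x3 uint8, red, green, blue); there is no depth.
- calibration(name): a dict with "fx", "fy", "cx", "cy" (pixels), "D" ([k1, k2, p1, p2, k3] as OpenCV has them; the pictures are not rectified), "position" and "rotation" of the camera in the world; the wrist camera has in their place "hand_eye" (4x4, takes a point from camera to tool coordinates, whose origin is the TCP and whose axes are the flange's). Camera axes: x right, y up, looking along -z (the intrinsics and any distortion apply to the point x, -y, -z); pixel columns grow to the right and rows downward; lengths in mm; the calibration is good to about 2 mm. A picture is of the moment at which its call begins: read the wrist's pose just before it. calibration takes no time and is no camera call.
- job_done(): hands the job in, once; it reports no verdict.
The state is a dict: "clock": time; "joints": joint angles; "joint_vel": joint speeds; "joint_efforts": joint torques, N m; "position": TCP position; "ee_rot": TCP orientation; "contact_force": force on the tool from outside, world axes, zero at the start; "wrist_torque": the same for the moment, N m; "gripper_width": finger opening in mm.
Only numpy, scipy, OpenCV 4.12 (cv2) and the standard library are available. Lean on these libraries where they do the work, as an engineer would, in place of code of your own. Each camera call takes 0.05 s, during which the arm holds its last target.

### The job

Three spokes of the cart wheel on the stand have gone slack: tighten their brass nipples clockwise, in order, starting with the one beside the red stripe and going clockwise round the rim. Take up each nipple's free play until you feel it go stiff, then give it as many quarter turns from there as there are yellow dots on the rim after it: one for the first, two for the second, one for the third, without turning any of them further than that. Finish each before starting the next, do not lean on the rim, and leave the bracket, tin and wrench where they are.

Things in the scene. Friction and masses are not known exactly. Their poses are not given: they have to be found in the camera images.
- stand: green stand, fixed to the bench, with a 300 mm wheel bolted flat on it. Origin on the bench under the hub, z up. Six upright square nipples stand on the rim 100 mm from the hub axis: seen from above, brass (loose) nipples 1, 2, 3 at +120, +60, 0 degrees from the stand's +x; three dark tight ones, not to be turned, at -60, -120, 180. Hub bolt top 74 mm up.
- rim: grey rim flange under the nipples: ring of 124 mm outer and 78 mm inner radius, 10 mm thick; origin at the centre of its underside, top face 60 mm above the bench. Painted on it: a red stripe just anticlockwise of nipple 1, and yellow dots just clockwise of each brass nipple (1, 2 and 1 dots).
- nipple1_mid (a point): centre (half-way up) of brass nipple 1, the first (red stripe, one dot). Each is an upright bar 14 x 14 mm, 40 mm tall, its foot 4 mm above the rim's top face, neighbours 100 mm away; x and y axes normal to its flats, z up. It turns about its own upright axis only and does not rise.
- nipple2_mid (a point): centre (half-way up) of brass nipple 2, the second (two dots). For each: clockwise seen from above tightens. Free play, anything up to 110 degrees, different each time, turns with about 0.02 N m; then (snug) the torque climbs within 4 degrees to about 0.35 N m and stays so. Let go, it springs back those 4 degrees. Turned back, it has up to 115 degrees of play that does not slacken the spoke.
- nipple3_mid (a point): centre (half-way up) of brass nipple 3, the third (one dot); same shape and behaviour as the others.
- spoke1 (a joint): slide, m: how far spoke 1 has been drawn up through its nipple. 0 at the start; grows by only 0.5 mm per clockwise quarter turn past the snug point (2 mm a turn), so one reading is far too coarse to count by.
- spoke2 (a joint): slide, m: how far spoke 2 has been drawn up through its nipple. 0 at the start; grows by only 0.5 mm per clockwise quarter turn past the snug point (2 mm a turn), so one reading is far too coarse to count by.
- spoke3 (a joint): slide, m: how far spoke 3 has been drawn up through its nipple. 0 at the start; grows by only 0.5 mm per clockwise quarter turn past the snug point (2 mm a turn), so one reading is far too coarse to count by.
- bracket: loose bystander: bent steel angle, 90 x 50 mm plate lying flat with a 40 mm tall flange at its +x end; origin under the plate's centre
- tin: loose bystander: upright blue-labelled steel can, 60 mm across, 65 mm tall; origin at the centre of its underside
- wrench: loose bystander: steel wrench 160 mm long lying flat along its x; origin under its middle

How it is judged (in metres and radians):
On the way, in this order (a step that is already met when the one before it is completed fails the run):
1. the first nipple is one quarter turn past snug, the second and third not yet tightened (value of joint spoke1 between 0.00039 and 0.00061 m and value of joint each of spoke2, spoke3 below 0.0001 m), for 0.2 s.
2. the second is two quarter turns past snug, the third not yet tightened (value of joint spoke2 between 0.00089 and 0.00111 m and value of joint spoke1 between 0.00039 and 0.00061 m and value of joint spoke3 below 0.0001 m), for 0.2 s.
3. the third is one quarter turn past snug (value of joint spoke3 between 0.00039 and 0.00061 m and value of joint spoke2 between 0.00089 and 0.00111 m and value of joint spoke1 between 0.00039 and 0.00061 m), for 0.2 s.
At the end, for the whole second after the job is handed in: spokes 1, 2 and 3 drawn up 0.5, 1.0 and 0.5 mm (one, two and one quarter turns past snug), each within 0.11 mm (20 degrees of turn); bracket, tin and wrench within 20 mm of where they were (all of step 3 and distance of each of bracket, tin, wrench from where it was at the start of the episode below 0.02 m); the robot touches nothing.
It fails at once if a spoke is overtightened (more than 36 degrees past its count) (value of joint any of spoke1, spoke3 above 0.0007 m or value of joint spoke2 above 0.0012 m).
It fails at once if the rim is leaned on with more than 20 N (contact force between anything else and rim above 20 N).
It fails at once if a bystander is pushed more than 30 mm (distance of any of bracket, tin, wrench from where it was at the start of the episode above 0.03 m).
It also fails if it takes over 72 s, if anything falls off the work surface, if the arm or the gripper's body presses on something with over 40 N, if the wrist force passes 120 N, or if a joint passes its speed limit or range.

## Working session

There is one attempt and no reset: what is moved stays moved. The work goes in short steps, Python scripts to look and compute and a tool call to move; the robot and the scene stay as the last step left them, time stands still between calls to the robot, and variables do not carry over. Pictures are saved under pics/ and viewed, and the job is handed in when it is done.

Besides the shell and the picture viewer there is one more tool, called after "Call:" as name([rows], argument=value, ...), one row to a line, values as JSON. jog_arm: Moves the arm, as the interface text tells. Its arguments: {"type":"object","properties":{"increments":{"type":"array"},"hand":{"type":"number"}},"required":["increments"]}

```bash
ls; mkdir -p pics; python3 - <<'E'
from bench import *
import cv2
s=read_state(); print(s)
for n in ("scene","top","wrist"):
    c=calibration(n); print(n,c)
    cv2.imwrite(f"pics/{n}0.png",get_image(n)[:,:,::-1])
E
```

```text
pics
{'clock': 0.0, 'joints': array([-9.02362702e-01,  3.85554786e-01,  6.62973562e-03, -5.10069260e-04,
       -1.19398075e+00, -2.58585288e-01]), 'joint_vel': array([-9.90620644e-05, -9.89689236e-04,  1.03444115e-03, -8.18881506e-04,
        2.46645666e-04, -2.35131069e-03]), 'joint_efforts': array([-1.97499816e-03, -3.92285478e+01,  1.88401312e+01,  4.18624431e+00,
       -4.63342745e-03, -1.87911502e-05]), 'position': array([ 248.81089864, -572.66935798,  213.72256721]), 'ee_rot': array([-2.03400672e-01,  9.79094989e-01,  1.04942825e-03, -2.59529572e-04]), 'contact_force': array([-0.40413876, -0.72225579, -0.30956382]), 'wrist_torque': array([ 0.02308809, -0.00504265,  0.00111943]), 'gripper_width': 85.67803171992435}
scene {'fx': 475.1512770829718, 'fy': 475.1512770829718, 'cx': 288.9307487090941, 'cy': 206.40379665110603, 'D': array([-0.06510575,  0.        ,  0.        ,  0.        ,  0.        ]), 'position': array([1173.09401975,  461.24828521,  858.22328971]), 'rotation': array([0.18096239, 0.32567406, 0.82132654, 0.43198581])}
top {'fx': 483.09418891725073, 'fy': 483.09418891725073, 'cx': 280.85536774319263, 'cy': 205.46307093964236, 'D': array([-0.01927785,  0.        ,  0.        ,  0.        ,  0.        ]), 'position': array([ 352.40945154,   75.57822609, 1089.10413767]), 'rotation': array([-0.06936844,  0.07535038,  0.72269105, -0.68354077])}
wrist {'fx': 328.1574180166086, 'fy': 328.1574180166086, 'cx': 284.19567675975236, 'cy': 207.66843366460327, 'D': array([-0.03711318,  0.        ,  0.        ,  0.        ,  0.        ]), 'hand_eye': array([[ 9.38076415e-04,  9.62597141e-01,  2.70935166e-01,
         6.77770429e+01],
       [ 9.99999539e-01, -8.47488264e-04, -4.51348579e-04,
        -1.09640058e-01],
       [-2.04852478e-04,  2.70935464e-01, -9.62597492e-01,
        -1.59665804e+02],
       [ 0.00000000e+00,  0.00000000e+00,  0.00000000e+00,
         1.00000000e+00]])}
```

View pics/scene0.png

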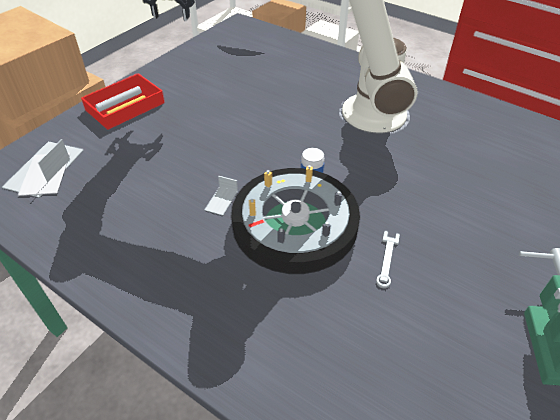

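View pics/top0.png

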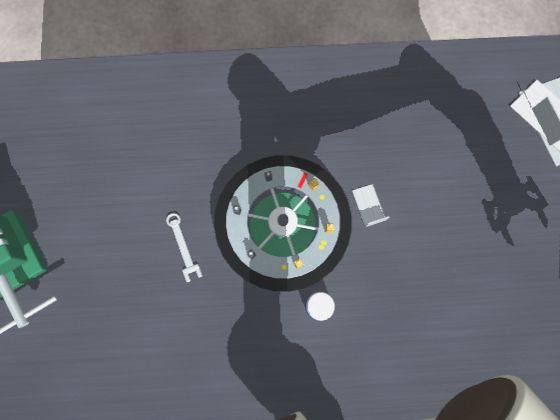

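View pics/wrist0.png

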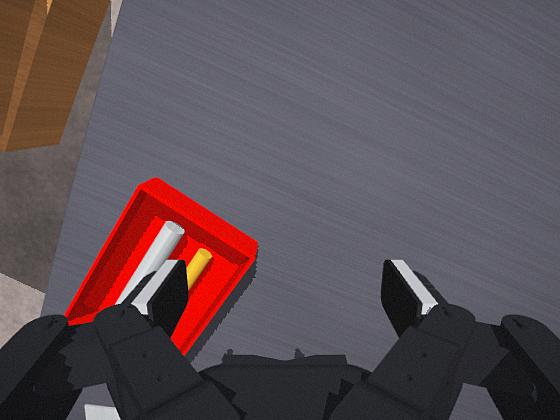

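The top view shows the wheel at about (283,221), red stripe at (304,180), brass nipples at about (314,184), (330,228) and (299,264). The bracket is at (370,205) and the tin at (320,306). Next I measure.

```bash
cat > h.py <<'E'
import numpy as np, cv2
from bench import *
from scipy.spatial.transform import Rotation as R
def campose(n,s=None):
    c=calibration(n)
    if n=="wrist":
        s=s or read_state(); H=c["hand_eye"]; Rt=R.from_quat(s["ee_rot"]).as_matrix()
        return c,Rt@H[:3,:3],Rt@H[:3,3]+s["position"]
    return c,R.from_quat(c["rotation"]).as_matrix(),np.array(c["position"])
def K(c): return np.array([[c["fx"],0,c["cx"]],[0,c["fy"],c["cy"]],[0,0,1.]])
def cast(n,px,z,s=None):
    c,Rm,p=campose(n,s)
    u=cv2.undistortPoints(np.array(px,float).reshape(-1,1,2),K(c),c["D"]).reshape(-1,2)
    d=np.c_[u[:,0],-u[:,1],-np.ones(len(u))]@Rm.T
    return p+d*((z-p[2])/d[:,2])[:,None]
def proj(n,P,s=None):
    c,Rm,p=campose(n,s); q=(np.atleast_2d(P)-p)@Rm; q=q*[1,-1,-1]
    return cv2.projectPoints(q,np.zeros(3),np.zeros(3),K(c),c["D"])[0].reshape(-1,2)
E
python3 - <<'E'
from h import *
im=cv2.imread("pics/top0.png"); 
cv2.imwrite("pics/topz.png",cv2.resize(im[145:300,205:395],None,fx=4,fy=4,interpolation=cv2.INTER_CUBIC)[:600,:800])
im2=cv2.imread("pics/scene0.png")
cv2.imwrite("pics/scenez.png",cv2.resize(im2[145:285,200:380],None,fx=4,fy=4,interpolation=cv2.INTER_CUBIC))
# dark tyre/ rim hub rough
print(cast("top",[[283,221],],74), cast("top",[[314,184],[330,228],[299,264],[268,175],[236,208],[251,254]],104))
E
```

```text
[[529.1395911  58.3081443  74.       ]] [[599.11970439 -10.76079224 104.        ]
 [503.89621129 -37.20486278 104.        ]
 [433.5733986   31.38692324 104.        ]
 [624.01792516  84.83137615 104.        ]
 [556.72919869 154.88812041 104.        ]
 [459.3207951  127.89289733 104.        ]]
```

View pics/topz.png

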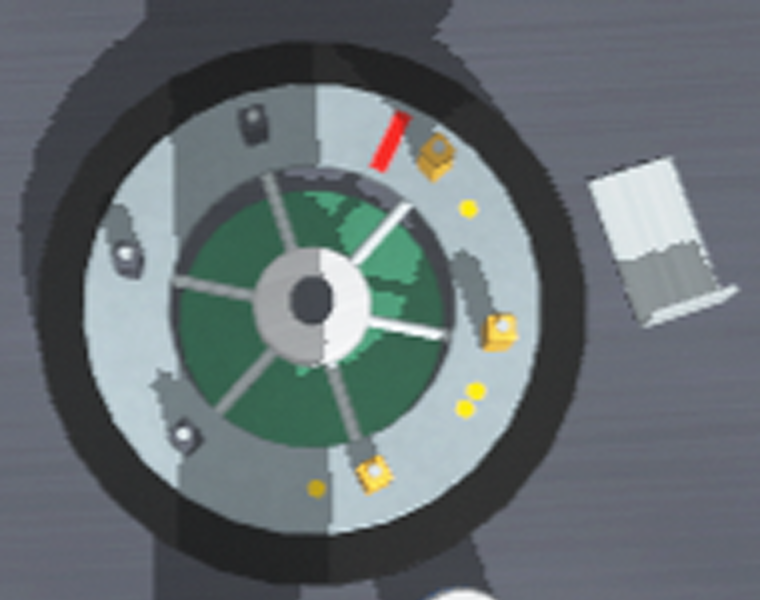

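View pics/scenez.png

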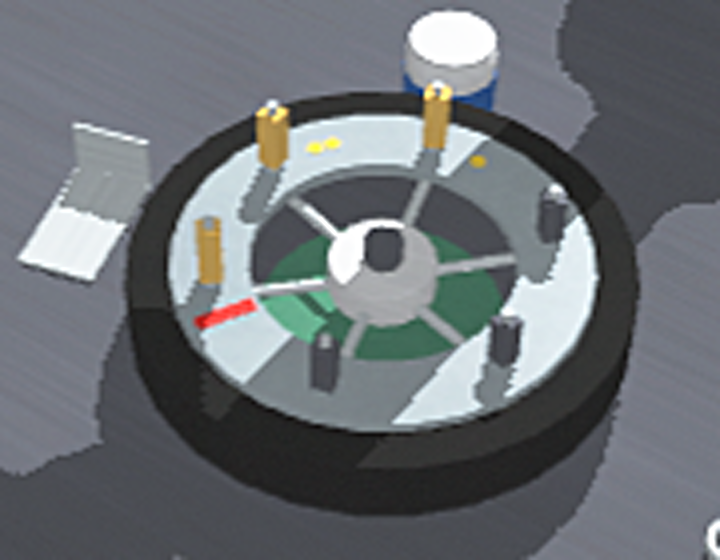

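```bash
cat >> h.py <<'E'
def plan(target,yaw,s=None):
    """target TCP xyz, yaw = world angle (deg) of tool y axis; prints increments"""
    s=s or read_state(); Rt=R.from_quat(s["ee_rot"]).as_matrix()
    d=Rt.T@(np.array(target)-s["position"])/1000
    y0=np.degrees(np.arctan2(Rt[1,1],Rt[0,1]))
    t=-(yaw-y0)  # tool z down: positive turn = clockwise from above
    return d,(t+180)%360-180,y0
E
python3 - <<'E'
from h import *
from scipy.optimize import least_squares
z=np.array([[434,143],[503,325],[375,470],[184,435],[127,255],[252,116]],float)
px=(z+.5)/4-.5+[205,145]
P=cast("top",px,106)[:,:2]
a=np.radians([120,60,0,-60,-120,180])
f=lambda v:(np.c_[v[0]+100*np.cos(a+v[2]),v[1]+100*np.sin(a+v[2])]-P).ravel()
for t0 in range(-180,180,60):
    r=least_squares(f,[530,58,np.radians(t0)])
    if r.cost<500: print(r.x,np.degrees(r.x[2])%360,r.cost,(r.fun.reshape(-1,2)).round(1)); best=r.x
zs=np.array([[275,108],[272,107],[437,88],[209,222]],float)
# verify in scene
N=np.c_[best[0]+100*np.cos(a+best[2]),best[1]+100*np.sin(a+best[2]),np.full(6,106)]
print(N.round(1)); q=proj("scene",N); print(((q-[200,145])*4).round(0))
# tyre top: scan height in scene of hub + outer edges in zooms
s=read_state(); print(plan(N[0]+[0,0,130],0,s))
Rt=R.from_quat(s["ee_rot"]).as_matrix();print(Rt.round(3))
E
```

```text
[532.36541822  58.8401519   -2.85982557] 196.14406458528993 9.363556398630871 [[-2.1 -1.1]
 [ 0.5 -0.2]
 [-1.  -1.5]
 [-0.2 -0.4]
 [ 0.8  2. ]
 [ 1.9  1.2]]
[532.36541822  58.84015189  -2.85982557] 196.1440647871463 9.36355639863061 [[-2.1 -1.1]
 [ 0.5 -0.2]
 [-1.  -1.5]
 [-0.2 -0.4]
 [ 0.8  2. ]
 [ 1.9  1.2]]
[532.36541822  58.84015189  -2.85982557] 196.1440647950881 9.363556398630724 [[-2.1 -1.1]
 [ 0.5 -0.2]
 [-1.  -1.5]
 [-0.2 -0.4]
 [ 0.8  2. ]
 [ 1.9  1.2]]
[532.36541822  58.84015189  -2.85982557] 196.14406491779954 9.363556398630838 [[-2.1 -1.1]
 [ 0.5 -0.2]
 [-1.  -1.5]
 [-0.2 -0.4]
 [ 0.8  2. ]
 [ 1.9  1.2]]
[532.36541822  58.84015189   3.4233597 ] 196.14406282837888 9.363556398664821 [[-2.1 -1.1]
 [ 0.5 -0.2]
 [-1.  -1.5]
 [-0.2 -0.4]
 [ 0.8  2. ]
 [ 1.9  1.2]]
[532.36541822  58.8401519    3.42335973] 196.1440644626859 9.363556398631662 [[-2.1 -1.1]
 [ 0.5 -0.2]
 [-1.  -1.5]
 [-0.2 -0.4]
 [ 0.8  2. ]
 [ 1.9  1.2]]
[[604.5 -10.4 106. ]
 [508.4 -38.2 106. ]
 [436.3  31.  106. ]
 [460.3 128.1 106. ]
 [556.3 155.9 106. ]
 [628.4  86.6 106. ]]
[[205. 224.]
 [267. 109.]
 [432.  87.]
 [553. 176.]
 [508. 299.]
 [325. 326.]]
(array([-0.55019954,  0.37423365, -0.02146097]), np.float64(113.47187718017858), np.float64(113.4718771801786))
[[-0.917 -0.398 -0.001]
 [-0.398  0.917  0.002]
 [ 0.     0.002 -1.   ]]
```

Call:
jog_arm([
  [-0.03,0.022,-0.01,0],
  [-0.075,0.055,-0.02,0],
  [-0.12,0.09,-0.03,0],
  [-0.165,0.122,-0.04,0],
  [-0.21,0.155,-0.046,0],
  [-0.255,0.19,-0.046,0],
  [-0.3,0.223,-0.046,0],
  [-0.345,0.257,-0.046,0],
  [-0.39,0.29,-0.046,0],
  [-0.435,0.323,-0.046,0],
], hand=0)

```text
clock: 1.4
position: [519.7, -101.6, 260.4]
ee_rot: [-0.204, 0.979, 0.001, -0.0]
contact_force: [1.1, -0.5, 0.3]
gripper_width: 43.0
```

Call:
jog_arm([
  [-0.04,0.03,0,0],
  [-0.08,0.06,0,0],
  [-0.114,0.085,0,0],
  [-0.114,0.085,0,0],
])

```text
clock: 1.9
position: [591.1, 24.2, 259.2]
ee_rot: [-0.205, 0.979, 0.001, -0.001]
contact_force: [-1.8, -0.4, 0.9]
gripper_width: 42.7
```

```bash
python3 - <<'E'
from h import *
s=read_state(); print(s["clock"],s["position"],s["joints"],s["gripper_width"],s["contact_force"],s["wrist_torque"])
im=get_image("wrist"); cv2.imwrite("pics/w1.png",im[:,:,::-1]); np.save("w1.npy",[s["position"],],); import pickle; pickle.dump(s,open("w1.pkl","wb"))
E
```

```text
1.9 [591.11379468  24.18530316 259.24205402] [ 0.31326844  0.30203445 -0.0017151  -0.00214846 -1.26904195 -1.47025443] 42.659451262119575 [-1.80248317 -0.3585747   0.93825202] [-0.01424139 -0.00425754 -0.027895  ]
```

View pics/w1.png

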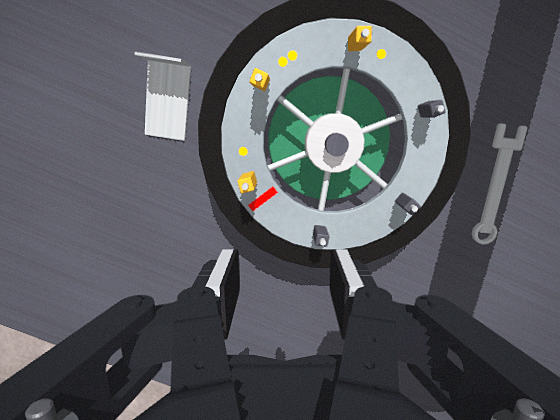

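The wrist view shows the wheel clearly: nipple 1 at about (247,182) beside the red stripe, nipple 2 at (259,78), nipple 3 at (360,38). I zoom in to get the flats' angles.

```bash
python3 - <<'E'
from h import *
im=cv2.imread("pics/w1.png")
t=[cv2.resize(im[max(y-32,0):max(y-32,0)+64,x-32:x+32],(384,384),interpolation=cv2.INTER_CUBIC) for x,y in((247,182),(259,78))]
cv2.imwrite("pics/w1z.png",np.hstack(t))
cv2.imwrite("pics/w1z3.png",cv2.resize(im[6:70,328:392],(384,384),interpolation=cv2.INTER_CUBIC))
E
```

```text
(no output)
```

View pics/w1z.png

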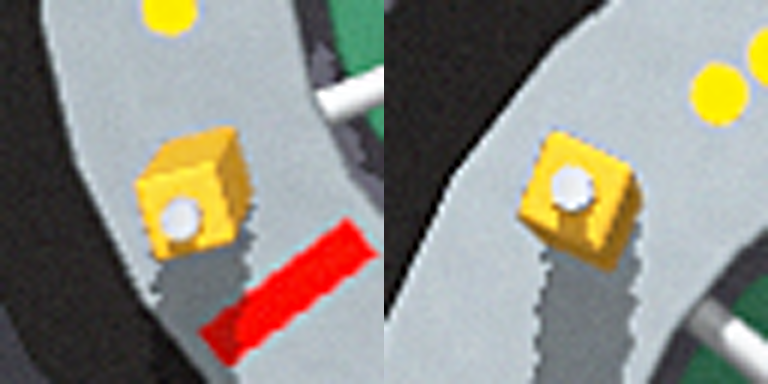

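View pics/w1z3.png

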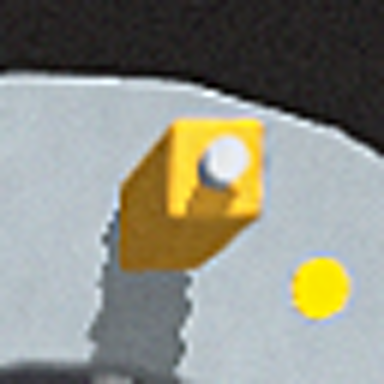

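```bash
python3 - <<'E'
from h import *
import pickle; s=pickle.load(open("w1.pkl","rb"))
C=[((215,150),[(137,182),(215,163),(240,243),(160,260)]),((227,46),[(169,132),(249,172),(219,250),(136,212)]),((328,6),[(173,121),(265,121),(262,214),(168,214)])]
for o,c in C:
    px=(np.array(c,float)+.5)/6-.5+o
    P=cast("wrist",px,104,s)[:,:2]; e=np.roll(P,-1,0)-P
    ang=np.degrees(np.arctan2(e[:,1],e[:,0]))%90
    print(P.mean(0).round(1),np.linalg.norm(e,axis=1).round(1),ang.round(1))
kn=np.array([(215+180/6,150+218/6),(227+(573-384)/6,46+188/6),(328+226/6,6+160/6)])
print(cast("wrist",kn,107,s))
E
```

```text
[603.7 -10.8] [13.1 13.8 13.5 13.4] [37.4 39.5 35.9 37.9]
[507.4 -37.2] [13.2 12.1 13.6 12.5] [88.3  0.9 90.  89. ]
[436.3  32.9] [13.5 12.6 13.9 12.6] [24.3 25.2 24.3 23.2]
[[604.63647492 -11.01378077 107.        ]
 [507.5669036  -37.22266765 107.        ]
 [435.89668321  33.74931519 107.        ]]
```

```bash
python3 - <<'E'
from h import *
print(plan([604,-11,150],-52.3))
E
```

```text
(array([ 0.00083482, -0.0367014 ,  0.10947857]), np.float64(165.89152631291887), np.float64(113.59152631291889))
```

Call:
jog_arm([
  [0,-0.01,0.01,-10],
  [0,-0.02,0.02,-20],
  [0.001,-0.037,0.04,-30],
  [0.001,-0.037,0.06,-40],
  [0.001,-0.037,0.08,-50],
  [0.001,-0.037,0.08,-60],
  [0.001,-0.037,0.08,-70],
  [0.001,-0.037,0.08,-80],
  [0.001,-0.037,0.08,-90],
  [0.001,-0.037,0.08,-100],
])

```text
clock: 3.2
position: [603.2, -12.7, 179.7]
ee_rot: [0.882, -0.471, -0.002, 0.0]
contact_force: [-0.5, 0.1, 0.3]
gripper_width: 42.5
```

Call:
jog_arm([
  [0,0,0,-10],
  [0,0,0,-20],
  [0,0,0,-30],
  [0,0,0,-40],
  [0,0,0,-50],
  [0,0,0,-60],
  [0,0,0,-70],
  [0,0,0,-80],
  [0,0,0,-90],
  [0,0,0,-94],
])

```text
clock: 4.45
position: [602.4, -14.0, 179.9]
ee_rot: [0.946, 0.325, -0.001, -0.001]
contact_force: [-0.2, -0.3, 0.3]
gripper_width: 42.6
```

```bash
python3 - <<'E'
from h import *
s=read_state(); print(plan([604,-11,95],-52.3,s),s["joints"],s["position"],s["clock"])
cv2.imwrite("pics/w2.png",get_image("wrist")[:,:,::-1])
E
```

```text
(array([ 0.00330495, -0.00117342,  0.08486827]), np.float64(0.20865308397384297), np.float64(-52.091346916026154)) [ 0.24410081  0.37451534 -0.09802139 -0.0020678  -1.10124031  1.98926759] [602.39661007 -14.04714438 179.87088783] 4.45
```

View pics/w2.png

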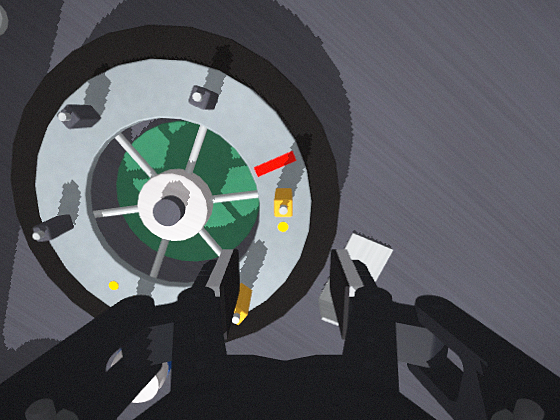

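Nipple 1 sits centred between the jaws' line at (283,208), with its flats square to them. I check its position from this view.

```bash
python3 - <<'E'
from h import *
im=cv2.imread("pics/w2.png")
cv2.imwrite("pics/w2z.png",cv2.resize(im[175:239,251:315],(512,512),interpolation=cv2.INTER_CUBIC))
print(proj("wrist",[604,-11,107]))
print(cast("wrist",[[284,210]],107))
E
```

```text
[[282.14022517 208.72294844]]
[[604.07266163 -12.68242357 107.        ]]
```

View pics/w2z.png

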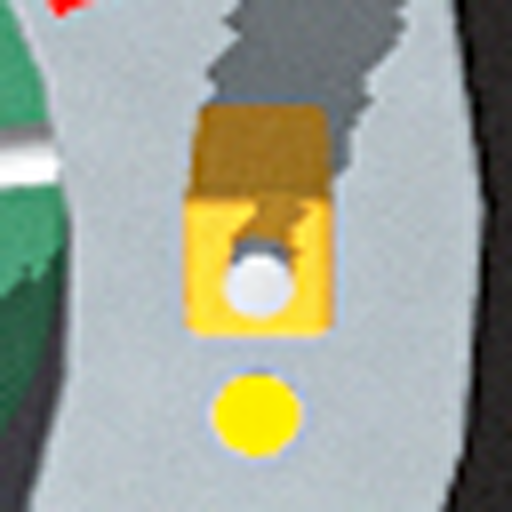

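Call:
jog_arm([
  [0.003,0,0.025,0],
  [0.003,0,0.055,0],
  [0.003,0,0.08,0],
  [0.003,0,0.087,0],
  [0.003,0,0.087,0],
  [0.003,0,0.087,0],
])

```text
clock: 5.25
position: [605.3, -12.2, 94.2]
ee_rot: [0.946, 0.325, -0.0, -0.001]
contact_force: [0.1, -0.1, 1.2]
gripper_width: 42.5
```

Call:
jog_arm([
  [0,0,0,0],
  [0,0,0,0],
  [0,0,0,0],
  [0,0,0,0],
], hand=-1)

```text
clock: 5.75
position: [605.3, -12.1, 94.3]
ee_rot: [0.946, 0.325, -0.0, -0.001]
contact_force: [-0.0, 0.8, 0.5]
gripper_width: -0.1
```

```bash
cat > st.py <<'E'
from h import *
s=read_state(); Rt=R.from_quat(s["ee_rot"]).as_matrix()
y=np.degrees(np.arctan2(Rt[1,1],Rt[0,1]))
print("t",s["clock"],"yaw",y.round(2),"j6",np.degrees(s["joints"][5]).round(1),"pos",s["position"].round(1),"Fworld",s["contact_force"].round(1),"Ftool",(Rt.T@s["contact_force"]).round(1),"T",s["wrist_torque"].round(3),"w",round(s["gripper_width"],1))
E
python3 st.py
```

```text
t 5.75 yaw -52.05 j6 113.9 pos [605.3 -12.1  94.3] Fworld [-0.   0.8  0.5] Ftool [ 0.5 -0.7 -0.5] T [-0.012 -0.01  -0.002] w -0.1
```

The width reads 0, so nothing is between the pads. I look.

```bash
python3 - <<'E'
from h import *
cv2.imwrite("pics/w3.png",get_image("wrist")[:,:,::-1])
cv2.imwrite("pics/s3.png",get_image("scene")[100:310,160:440,::-1].repeat(2,0).repeat(2,1))
E
```

```text
(no output)
```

View pics/w3.png

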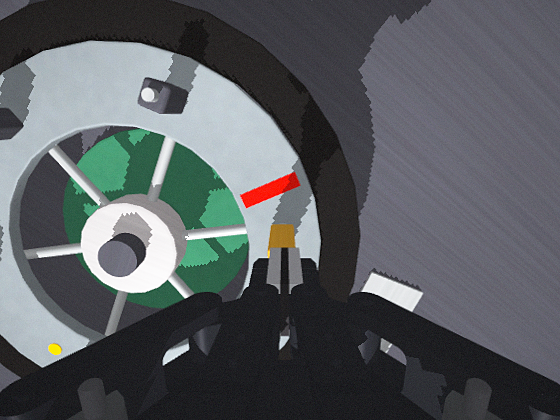

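View pics/s3.png

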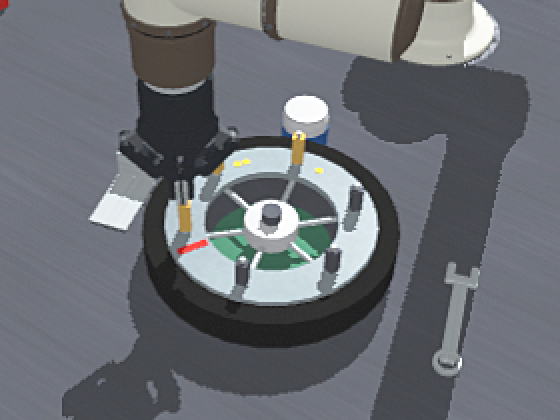

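```bash
python3 - <<'E'
from h import *
s=read_state();Rt=R.from_quat(s["ee_rot"]).as_matrix()
tip=s["position"]+Rt@[0,0,17]
f=lambda P:((proj("scene",P)-[160,100])*2).round(1)
print("tip",tip,f(tip),"n1 top/base",f([[604,-11.5,104],[604,-11.5,64]]), "n3",f([[436,33,104],[436,33,64]]))
g=lambda P:proj("wrist",P).round(1)
print("wrist tip",g(tip),"n1",g([[604,-11.5,104],[604,-11.5,64]]))
print(g([tip+Rt@[x,y,0] for x in(-11,11) for y in (-7,7)]))
n=np.array([604,-11.5,0]); print("n1 rel tool",Rt.T@(n-s["position"]))
E
python3 - <<'E'
import cv2
im=cv2.imread("pics/w3.png");cv2.imwrite("pics/w3z.png",cv2.resize(im[200:300,220:350],None,fx=5,fy=5,interpolation=cv2.INTER_CUBIC))
im=cv2.imread("pics/s3.png");cv2.imwrite("pics/s3z.png",cv2.resize(im[120:260,110:270],None,fx=4,fy=4,interpolation=cv2.INTER_CUBIC))
E
```

```text
tip [605.26797973 -12.11296963  77.17326688] [[182.2 219.6]] n1 top/base [[182.3 202.6]
 [183.8 227.1]] n3 [[297.6 135.4]
 [296.1 159.9]]
wrist tip [[283.6 240.7]] n1 [[280.8 261.7]
 [281.6 233.8]]
[[271.6 258.3]
 [295.5 258.3]
 [271.2 222.6]
 [295.9 222.6]]
n1 rel tool [-0.62304753 -1.133648   94.17527634]
```

View pics/w3z.png

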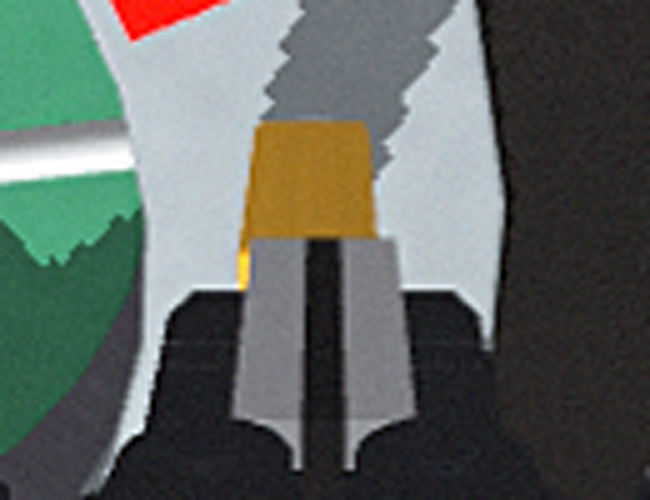

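View pics/s3z.png

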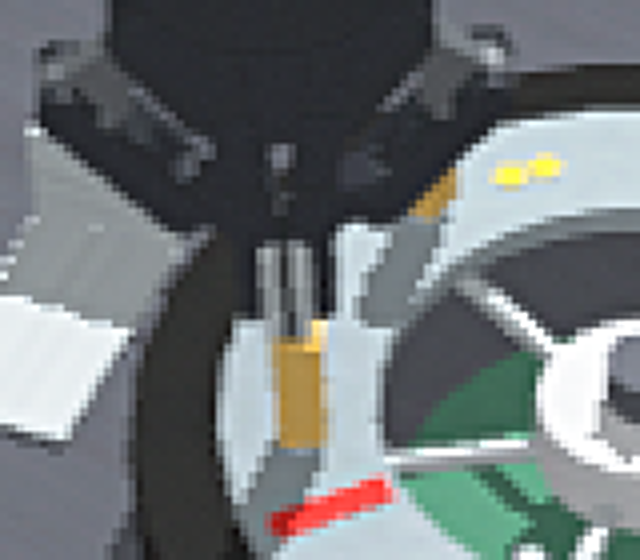

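```bash
cat > tri.py <<'E'
from h import *
def ray(n,px):
    a=cast(n,[px],300)[0]; b=cast(n,[px],0)[0]; d=(b-a)/np.linalg.norm(b-a); return a,d
def tri(p1,p2,n1="scene",n2="wrist"):
    a,d=ray(n1,p1); b,e=ray(n2,p2)
    t=np.linalg.lstsq(np.c_[d,-e],b-a,rcond=None)[0]
    return (a+d*t[0]+b+e*t[1])/2, np.linalg.norm(a+d*t[0]-b-e*t[1])
E
python3 - <<'E'
from tri import *
s=read_state();Rt=R.from_quat(s["ee_rot"]).as_matrix()
for v in (199.5,201.5,203):
    P,g=tri((250.7,v),(284.5,247.6)); print(P,g,"tool",Rt.T@(P-s["position"]))
E
```

```text
[618.11596558  -1.80511339 126.8905882 ] 1.5915802937915728 tool [ 16.47039997  -0.31052005 -32.71684003]
[614.72164579  -4.70398465 116.19182554] 1.1822542045478335 tool [ 12.01106846  -0.09407769 -22.01843365]
[612.1294397   -6.91793179 108.0203575 ] 0.8694462781069495 tool [  8.60545663   0.07130523 -13.84723785]
```

Triangulating the pad ends puts them near z≈105–115, above the nipple top. That disagrees with the stated 17 mm nose. I open, then step down while watching the force.

Call:
jog_arm([
  [0,-0.001,0,0],
  [0,-0.001,0,0],
  [0,-0.001,0,0],
  [0,-0.001,0.005,0],
  [0,-0.001,0.01,0],
  [0,-0.001,0.01,0],
], hand=0)

```text
clock: 6.6
position: [604.2, -11.5, 83.4]
ee_rot: [0.946, 0.325, -0.001, -0.001]
contact_force: [-0.4, -1.0, -1.1]
gripper_width: 42.8
```

```bash
python3 st.py; python3 - <<'E'
from h import *
im=get_image("wrist")[:,:,::-1]; cv2.imwrite("pics/w4.png",im)
im=get_image("scene")[:,:,::-1][150:235,200:305]; cv2.imwrite("pics/s4.png",cv2.resize(im,None,fx=7,fy=7,interpolation=cv2.INTER_CUBIC))
E
```

```text
t 6.6 yaw -52.06 j6 113.8 pos [604.2 -11.5  83.4] Fworld [-0.4 -1.  -1.1] Ftool [-0.9  0.5  1.1] T [ 0.016  0.007 -0.006] w 42.8
```

View pics/w4.png

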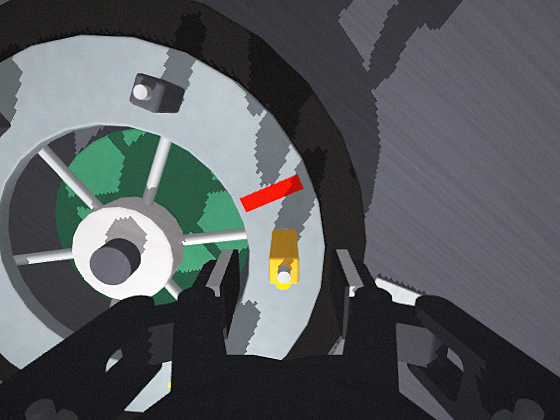

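View pics/s4.png

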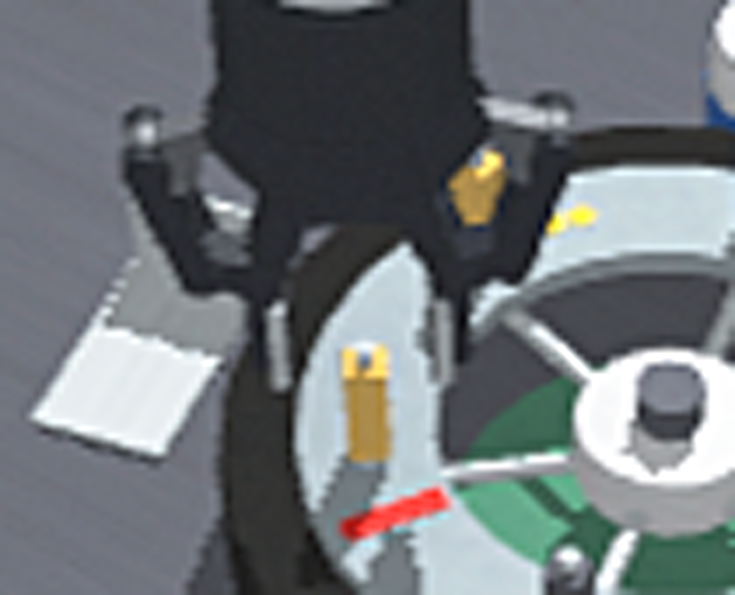

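At TCP z=83 the open tips are about level with the nipple top, straddling it well. I go down 9 mm more and close to test.

Call:
jog_arm([
  [0,0,0.005,0],
  [0,0,0.009,0],
  [0,0,0.009,0],
])

```text
clock: 7.08
position: [604.3, -11.4, 74.4]
ee_rot: [0.946, 0.325, -0.001, -0.001]
contact_force: [-0.1, -0.7, 0.8]
gripper_width: 42.8
```

Call:
jog_arm([
  [0,0,0,0],
  [0,0,0,0],
  [0,0,0,0],
  [0,0,0,0],
], hand=-1)

```text
clock: 7.58
position: [604.3, -11.4, 74.7]
ee_rot: [0.946, 0.325, -0.001, -0.001]
contact_force: [-0.4, 0.6, 2.0]
gripper_width: 11.8
```

```bash
python3 st.py; python3 - <<'E'
from h import *
im=get_image("wrist")[:,:,::-1]; cv2.imwrite("pics/w5.png",im)
im=get_image("scene")[:,:,::-1][150:235,200:305]; cv2.imwrite("pics/s5.png",cv2.resize(im,None,fx=7,fy=7,interpolation=cv2.INTER_CUBIC))
E
```

```text
t 7.575 yaw -52.05 j6 113.8 pos [604.3 -11.4  74.7] Fworld [-0.4  0.6  2. ] Ftool [ 0.1 -0.7 -2. ] T [0.242 0.247 0.016] w 11.8
```

View pics/s5.png

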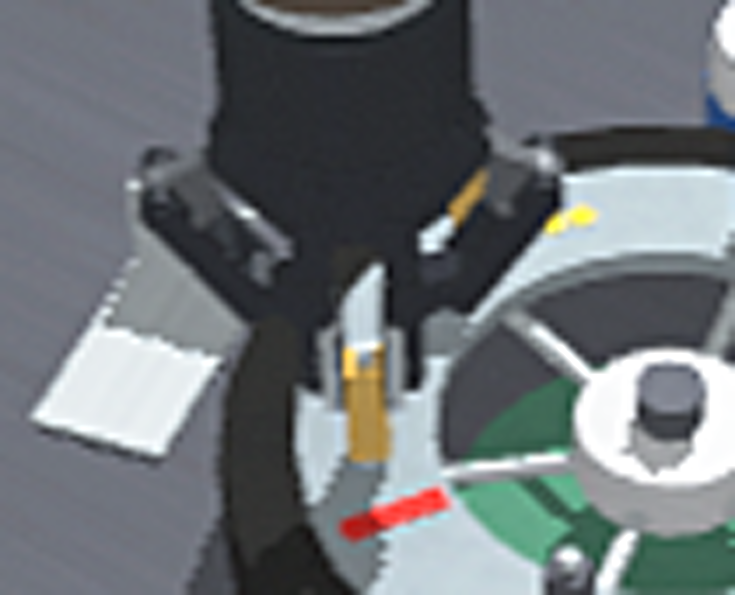

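View pics/w5.png

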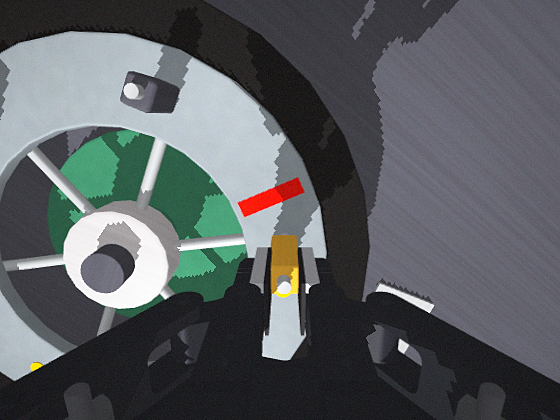

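Now it holds the nipple (width 11.8), but only near the tips. I regrip about 10 mm deeper.

Call:
jog_arm([
  [0,0,0,0],
  [0,0,0,0],
  [0,0,0.005,0],
  [0,0,0.01,0],
  [0,0,0.01,0],
], hand=-0.3)

```text
clock: 8.3
position: [603.8, -11.5, 63.9]
ee_rot: [0.946, 0.325, -0.002, -0.001]
contact_force: [-0.1, 0.2, 0.0]
gripper_width: 29.6
```

Call:
jog_arm([
  [0,0,0,0],
  [0,0,0,0],
  [0,0,0,0],
  [0,0,0,0],
], hand=-1)

```text
clock: 8.8
position: [603.9, -11.5, 64.0]
ee_rot: [0.946, 0.325, -0.001, -0.001]
contact_force: [-0.5, -0.9, 0.8]
gripper_width: 13.1
```

```bash
python3 st.py; python3 - <<'E'
from h import *
im=get_image("wrist")[:,:,::-1]; cv2.imwrite("pics/w6.png",cv2.resize(im[180:330,200:370],None,fx=4,fy=4))
im=get_image("scene")[:,:,::-1][150:235,200:305]; cv2.imwrite("pics/s6.png",cv2.resize(im,None,fx=7,fy=7,interpolation=cv2.INTER_CUBIC))
E
```

```text
t 8.8 yaw -52.05 j6 113.8 pos [603.9 -11.5  64. ] Fworld [-0.5 -0.9  0.8] Ftool [-1.   0.4 -0.8] T [-0.012  0.052 -0.032] w 13.1
```

View pics/s6.png

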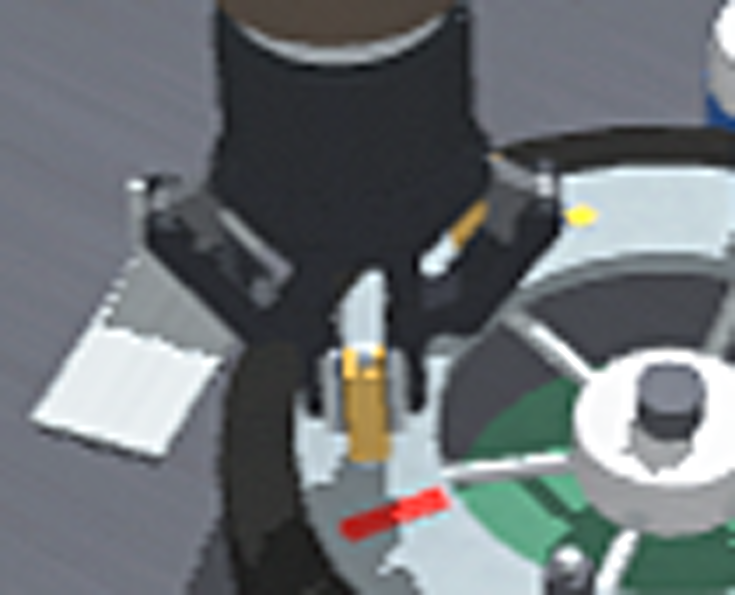

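View pics/w6.png

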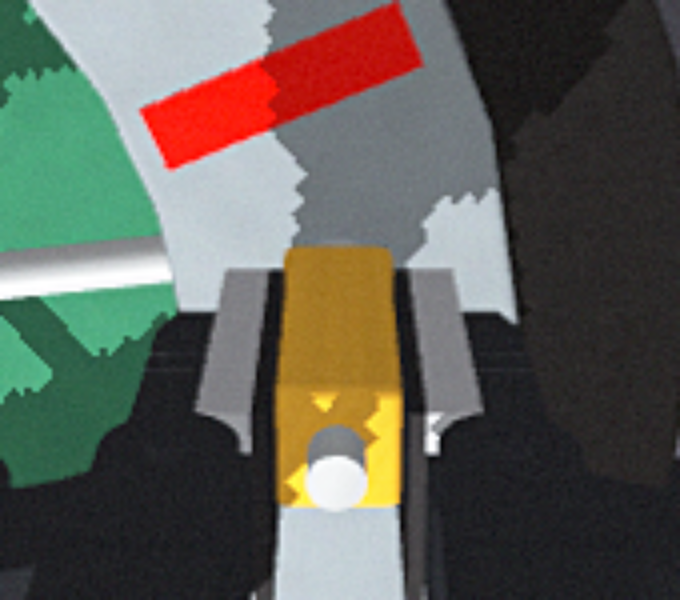

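Call:
jog_arm([
  [0,0,0,8],
  [0,0,0,8],
])

```text
clock: 9.15
position: [603.9, -11.5, 64.0]
ee_rot: [0.966, 0.259, -0.002, -0.001]
contact_force: [-0.3, 0.1, 0.8]
gripper_width: 12.7
```

```bash
python3 st.py
```

```text
t 9.15 yaw -59.97 j6 105.9 pos [603.9 -11.5  64. ] Fworld [-0.3  0.1  0.8] Ftool [-0.2 -0.2 -0.8] T [-0.105  0.008 -0.046] w 12.7
```

Call:
jog_arm([
  [0,0,0,8],
  [0,0,0,8],
])

```text
clock: 9.4
position: [604.0, -11.5, 64.0]
ee_rot: [0.981, 0.193, -0.002, -0.001]
contact_force: [0.2, 0.2, 0.7]
gripper_width: 12.9
```

```bash
python3 st.py
```

```text
t 9.4 yaw -67.78 j6 98.1 pos [604.  -11.5  64. ] Fworld [0.2 0.2 0.7] Ftool [ 0.3 -0.1 -0.7] T [-0.142 -0.032  0.006] w 12.9
```

Call:
jog_arm([
  [0,0,0,8],
  [0,0,0,8],
])

```text
clock: 9.65
position: [604.0, -11.6, 64.1]
ee_rot: [0.992, 0.126, -0.002, -0.001]
contact_force: [0.1, -0.4, 1.0]
gripper_width: 12.8
```

```bash
python3 st.py
```

```text
t 9.65 yaw -75.53 j6 90.3 pos [604.  -11.6  64.1] Fworld [ 0.1 -0.4  1. ] Ftool [ 0.   0.4 -1. ] T [-0.152 -0.027  0.052] w 12.8
```

Call:
jog_arm([
  [0,0,0,8],
  [0,0,0,8],
])

```text
clock: 9.9
position: [604.0, -11.6, 64.1]
ee_rot: [0.998, 0.059, -0.002, -0.0]
contact_force: [-0.1, -0.4, 0.9]
gripper_width: 12.7
```

```bash
python3 st.py
```

```text
t 9.9 yaw -83.2 j6 82.7 pos [604.  -11.6  64.1] Fworld [-0.1 -0.4  0.9] Ftool [-0.1  0.4 -0.9] T [-0.147  0.029  0.264] w 12.7
```

Call:
jog_arm([
  [0,0,0,8],
  [0,0,0,8],
])

```text
clock: 10.15
position: [604.0, -11.7, 64.0]
ee_rot: [1.0, -0.008, -0.002, -0.0]
contact_force: [0.3, 0.5, 0.1]
gripper_width: 12.8
```

```bash
python3 st.py
```

```text
t 10.15 yaw -90.88 j6 75.0 pos [604.  -11.7  64. ] Fworld [0.3 0.5 0.1] Ftool [ 0.2 -0.5 -0.1] T [-0.203 -0.062  0.337] w 12.8
```

Call:
jog_arm([
  [0,0,0,8],
  [0,0,0,8],
])

```text
clock: 10.4
position: [604.0, -11.7, 64.1]
ee_rot: [0.997, -0.075, -0.002, 0.0]
contact_force: [0.8, -0.8, 1.4]
gripper_width: 12.8
```

```bash
python3 st.py
```

```text
t 10.4 yaw -98.58 j6 67.3 pos [604.  -11.7  64.1] Fworld [ 0.8 -0.8  1.4] Ftool [ 1.   0.7 -1.4] T [-0.236  0.013  0.316] w 12.8
```

Nipple 1 goes snug at a yaw of about −80.2°, where the ramp starts. The target is −174.5°, so 76° more.

Call:
jog_arm([
  [0,0,0,10],
  [0,0,0,20],
  [0,0,0,30],
  [0,0,0,40],
  [0,0,0,50],
  [0,0,0,60],
  [0,0,0,70],
  [0,0,0,76],
  [0,0,0,76],
])

```text
clock: 11.52
position: [603.7, -12.1, 64.1]
ee_rot: [0.741, -0.671, -0.001, 0.001]
contact_force: [-1.0, -2.1, 1.0]
gripper_width: 12.4
```

```bash
python3 st.py;  python3 - <<'E'
from h import *
im=get_image("wrist")[:,:,::-1]; cv2.imwrite("pics/w7.png",cv2.resize(im[180:330,200:370],None,fx=4,fy=4))
E
python3 st.py
```

```text
t 11.525 yaw -174.29 j6 -8.4 pos [603.7 -12.1  64.1] Fworld [-1.  -2.1  1. ] Ftool [ 2.   1.3 -1. ] T [-0.558  0.119  0.305] w 12.4
t 11.575 yaw -174.31 j6 -8.5 pos [603.7 -12.1  64. ] Fworld [-0.6 -2.   0.3] Ftool [ 2.   0.8 -0.3] T [-0.614  0.168  0.369] w 12.5
```

View pics/w7.png

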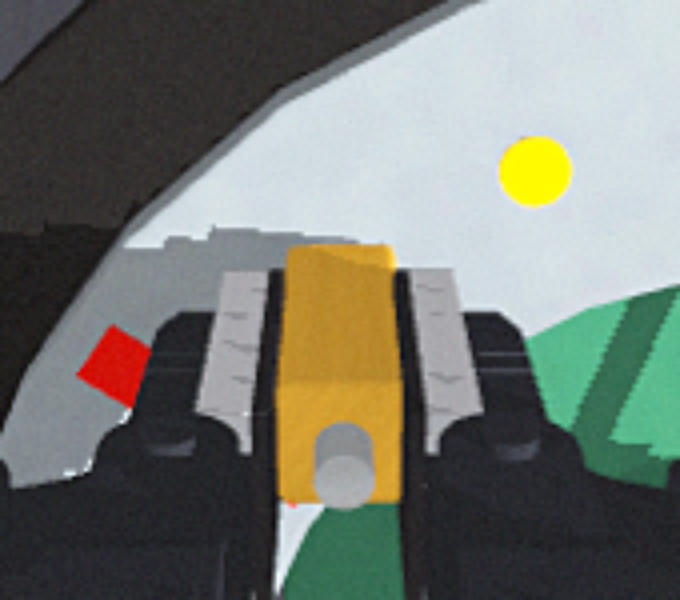

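Nipple 1 followed squarely. I release, lift and check.

Call:
jog_arm([
  [0,0,0,0],
  [0,0,0,0],
  [0,0,0,0],
  [0,0,-0.01,0],
  [0,0,-0.03,0],
  [0,0,-0.05,0],
  [0,0,-0.05,0],
], hand=-0.2)

```text
clock: 12.45
position: [605.4, -11.8, 116.4]
ee_rot: [0.742, -0.671, 0.0, -0.0]
contact_force: [0.1, -0.3, -0.4]
gripper_width: 34.2
```

```bash
python3 st.py;  python3 - <<'E'
from h import *
im=get_image("wrist")[:,:,::-1]; cv2.imwrite("pics/w8.png",cv2.resize(im[150:300,200:370],None,fx=4,fy=4))
s=read_state(); print(plan([507.5,-37.5,114],-0.5,s))
E
```

```text
t 12.45 yaw -174.28 j6 -8.4 pos [605.4 -11.8 116.4] Fworld [ 0.1 -0.3 -0.4] Ftool [ 0.3 -0.1  0.4] T [-0.017 -0.012  0.01 ] w 34.2
(array([0.01591925, 0.09883766, 0.00114247]), np.float64(-173.80969218675355), np.float64(-174.30969218675355))
```

View pics/w8.png

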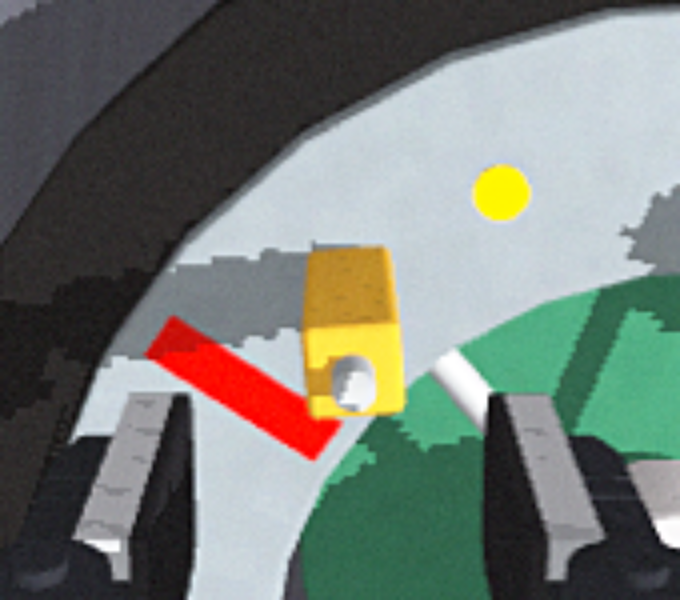

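Nipple 1 sprang back only a few degrees, as expected. On to nipple 2.

Call:
jog_arm([
  [0.005,0.03,0,-10],
  [0.01,0.06,0,-20],
  [0.016,0.09,0,-30],
  [0.016,0.099,0,-40],
  [0.016,0.099,0,-50],
  [0.016,0.099,0,-60],
  [0.016,0.099,0,-70],
  [0.016,0.099,0,-80],
  [0.016,0.099,0,-90],
  [0.016,0.099,0,-100],
], hand=-0.1)

```text
clock: 13.75
position: [506.6, -37.7, 114.1]
ee_rot: [0.99, 0.139, -0.002, -0.0]
contact_force: [0.0, 0.5, 0.7]
gripper_width: 38.4
```

Call:
jog_arm([
  [0,0,0,-10],
  [0,0,0,-20],
  [0,0,0,-30],
  [0,0,0,-40],
  [0,0,0,-50],
  [0,0,0,-60],
  [0,0,0,-70],
  [0,0,0,-74],
  [0,0,0,-74],
])

```text
clock: 14.88
position: [506.0, -37.7, 113.3]
ee_rot: [0.707, 0.707, -0.002, -0.002]
contact_force: [-0.6, 0.6, 0.3]
gripper_width: 38.3
```

```bash
python3 st.py;  python3 - <<'E'
from h import *
s=read_state(); print(plan([507.5,-37.5,64],-0.5,s), proj("wrist",[507.5,-37.5,104]))
im=get_image("wrist")[:,:,::-1]; cv2.imwrite("pics/w9.png",cv2.resize(im[150:300,200:370],None,fx=4,fy=4))
E
```

```text
t 14.875 yaw -0.04 j6 166.0 pos [506.  -37.7 113.3] Fworld [-0.6  0.6  0.3] Ftool [ 0.6 -0.6 -0.3] T [-0.05  -0.031 -0.015] w 38.3
(array([0.00023078, 0.00180367, 0.0493263 ]), np.float64(0.45597833887455863), np.float64(-0.04402166112544616)) [[285.39655913 244.50795305]]
```

View pics/w9.png

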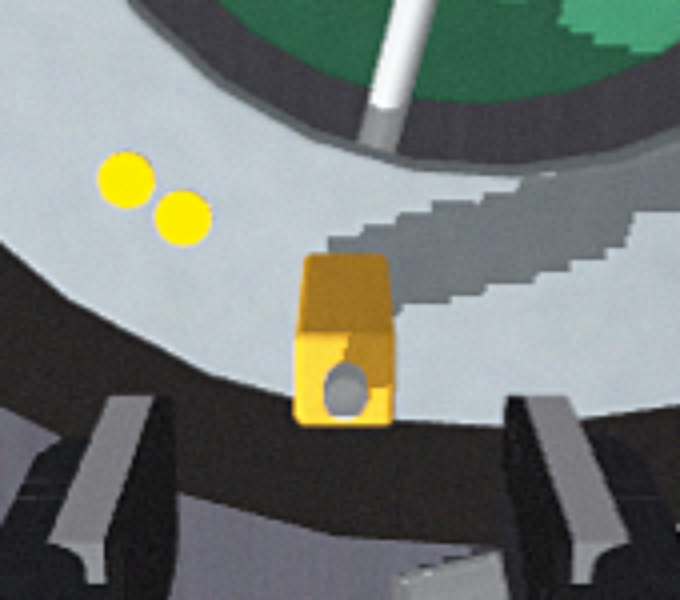

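Nipple 2 is centred at (286,245), matching the prediction, and its flats are square. I descend and grip.

Call:
jog_arm([
  [0,0.002,0.015,0],
  [0,0.002,0.035,0],
  [0,0.002,0.049,0],
  [0,0.002,0.049,0],
])

```text
clock: 15.42
position: [506.7, -38.0, 62.8]
ee_rot: [0.708, 0.707, -0.003, -0.003]
contact_force: [0.6, 0.5, 0.2]
gripper_width: 38.4
```

Call:
jog_arm([
  [0,0,0,0],
  [0,0,0,0],
  [0,0,0,0],
  [0,0,0,0],
], hand=-1)

```text
clock: 15.92
position: [507.0, -38.0, 63.2]
ee_rot: [0.708, 0.707, -0.003, -0.003]
contact_force: [0.7, -0.0, 0.8]
gripper_width: 12.6
```

```bash
python3 st.py
```

```text
t 15.925 yaw -0.09 j6 166.0 pos [507.  -38.   63.2] Fworld [ 0.7 -0.   0.8] Ftool [-0.   0.7 -0.9] T [0.004 0.024 0.025] w 12.6
```

Call:
jog_arm([
  [0,0,0,8],
  [0,0,0,8],
])

```text
clock: 16.18
position: [507.0, -37.9, 63.3]
ee_rot: [0.755, 0.656, -0.003, -0.002]
contact_force: [-0.9, -0.3, -1.2]
gripper_width: 12.6
```

```bash
python3 st.py
```

```text
t 16.175 yaw -8.01 j6 158.1 pos [507.  -37.9  63.3] Fworld [-0.9 -0.3 -1.2] Ftool [-0.4 -0.9  1.2] T [ 0.014  0.011 -0.006] w 12.6
```

Call:
jog_arm([
  [0,0,0,8],
  [0,0,0,8],
])

```text
clock: 16.42
position: [507.0, -37.9, 63.3]
ee_rot: [0.798, 0.603, -0.003, -0.002]
contact_force: [-0.4, 0.0, -1.1]
gripper_width: 12.7
```

```bash
python3 st.py
```

```text
t 16.425 yaw -15.82 j6 150.3 pos [507.  -37.9  63.3] Fworld [-0.4  0.  -1.1] Ftool [-0.  -0.3  1.1] T [ 0.011 -0.064 -0.054] w 12.7
```

Call:
jog_arm([
  [0,0,0,8],
  [0,0,0,8],
])

```text
clock: 16.68
position: [506.9, -37.9, 63.3]
ee_rot: [0.837, 0.548, -0.003, -0.002]
contact_force: [0.2, -0.7, -1.0]
gripper_width: 12.7
```

```bash
python3 st.py
```

```text
t 16.675 yaw -23.58 j6 142.5 pos [506.9 -37.9  63.3] Fworld [ 0.2 -0.7 -1. ] Ftool [-0.6  0.5  1. ] T [-0.02  -0.097 -0.025] w 12.7
```

Call:
jog_arm([
  [0,0,0,8],
  [0,0,0,8],
])

```text
clock: 16.92
position: [506.9, -37.9, 63.3]
ee_rot: [0.872, 0.49, -0.004, -0.002]
contact_force: [-0.5, 0.7, -0.8]
gripper_width: 12.8
```

```bash
python3 st.py
```

```text
t 16.925 yaw -31.31 j6 134.8 pos [506.9 -37.9  63.3] Fworld [-0.5  0.7 -0.8] Ftool [ 0.3 -0.8  0.8] T [ 0.029 -0.076 -0.042] w 12.8
```

Call:
jog_arm([
  [0,0,0,8],
  [0,0,0,8],
])

```text
clock: 17.18
position: [507.0, -37.9, 63.3]
ee_rot: [0.903, 0.43, -0.004, -0.002]
contact_force: [0.0, -0.2, -1.0]
gripper_width: 12.8
```

```bash
python3 st.py
```

```text
t 17.175 yaw -39.03 j6 127.1 pos [507.  -37.9  63.3] Fworld [ 0.  -0.2 -1. ] Ftool [-0.1  0.1  1. ] T [ 0.034 -0.059 -0.017] w 12.8
```

Call:
jog_arm([
  [0,0,0,8],
  [0,0,0,8],
])

```text
clock: 17.42
position: [506.9, -37.9, 63.3]
ee_rot: [0.93, 0.369, -0.004, -0.001]
contact_force: [0.0, -0.6, -1.0]
gripper_width: 12.6
```

```bash
python3 st.py
```

```text
t 17.425 yaw -46.73 j6 119.4 pos [506.9 -37.9  63.3] Fworld [ 0.  -0.6 -1. ] Ftool [-0.4  0.5  1. ] T [-0.024 -0.083  0.   ] w 12.6
```

Call:
jog_arm([
  [0,0,0,8],
  [0,0,0,8],
])

```text
clock: 17.68
position: [507.0, -37.9, 63.3]
ee_rot: [0.952, 0.305, -0.004, -0.001]
contact_force: [-0.3, 0.5, -0.6]
gripper_width: 12.5
```

```bash
python3 st.py
```

```text
t 17.675 yaw -54.43 j6 111.7 pos [507.  -37.9  63.3] Fworld [-0.3  0.5 -0.6] Ftool [ 0.  -0.6  0.6] T [ 0.057 -0.063 -0.059] w 12.5
```

Call:
jog_arm([
  [0,0,0,8],
  [0,0,0,8],
])

```text
clock: 17.92
position: [507.0, -37.9, 63.3]
ee_rot: [0.971, 0.241, -0.004, -0.001]
contact_force: [0.4, 0.2, -0.9]
gripper_width: 12.5
```

```bash
python3 st.py
```

```text
t 17.925 yaw -62.13 j6 104.0 pos [507.  -37.9  63.3] Fworld [ 0.4  0.2 -0.9] Ftool [ 0.5 -0.   0.9] T [ 0.007 -0.047 -0.045] w 12.5
```

Call:
jog_arm([
  [0,0,0,8],
  [0,0,0,8],
])

```text
clock: 18.18
position: [507.0, -37.9, 63.3]
ee_rot: [0.985, 0.175, -0.004, -0.001]
contact_force: [-0.4, 0.3, -1.4]
gripper_width: 12.9
```

```bash
python3 st.py
```

```text
t 18.175 yaw -69.83 j6 96.3 pos [507.  -37.9  63.3] Fworld [-0.4  0.3 -1.4] Ftool [-0.2 -0.4  1.4] T [ 0.131 -0.043 -0.027] w 12.9
```

Call:
jog_arm([
  [0,0,0,8],
  [0,0,0,8],
])

```text
clock: 18.42
position: [507.0, -37.8, 63.3]
ee_rot: [0.994, 0.109, -0.004, -0.0]
contact_force: [-1.1, -0.7, -1.6]
gripper_width: 12.9
```

```bash
python3 st.py
```

```text
t 18.425 yaw -77.49 j6 88.6 pos [507.  -37.8  63.3] Fworld [-1.1 -0.7 -1.6] Ftool [-1.2  0.5  1.6] T [ 0.123 -0.011  0.239] w 12.9
```

Call:
jog_arm([
  [0,0,0,8],
  [0,0,0,8],
])

```text
clock: 18.68
position: [507.0, -37.8, 63.3]
ee_rot: [0.999, 0.042, -0.004, 0.0]
contact_force: [-0.7, 0.0, -0.9]
gripper_width: 12.7
```

```bash
python3 st.py
```

```text
t 18.675 yaw -85.13 j6 81.0 pos [507.  -37.8  63.3] Fworld [-0.7  0.  -0.9] Ftool [-0.7 -0.1  0.9] T [ 0.049 -0.069  0.284] w 12.7
```

Call:
jog_arm([
  [0,0,0,8],
  [0,0,0,8],
])

```text
clock: 18.92
position: [507.0, -37.8, 63.3]
ee_rot: [1.0, -0.024, -0.004, 0.0]
contact_force: [-0.9, 0.2, -0.5]
gripper_width: 12.4
```

```bash
python3 st.py
```

```text
t 18.925 yaw -92.8 j6 73.3 pos [507.  -37.8  63.3] Fworld [-0.9  0.2 -0.5] Ftool [-0.9 -0.1  0.5] T [ 0.09  -0.058  0.316] w 12.4
```

Call:
jog_arm([
  [0,0,0,8],
  [0,0,0,8],
])

```text
clock: 19.18
position: [507.0, -37.8, 63.3]
ee_rot: [0.996, -0.091, -0.004, 0.001]
contact_force: [-0.1, -0.5, -1.3]
gripper_width: 12.8
```

```bash
python3 st.py; python3 - <<'E'
from h import *
im=get_image("wrist")[:,:,::-1]; cv2.imwrite("pics/w10.png",cv2.resize(im[180:330,200:370],None,fx=4,fy=4))
E
```

```text
t 19.175 yaw -100.49 j6 65.6 pos [507.  -37.8  63.3] Fworld [-0.1 -0.5 -1.3] Ftool [0.  0.5 1.3] T [ 0.085 -0.059  0.331] w 12.8
```

View pics/w10.png

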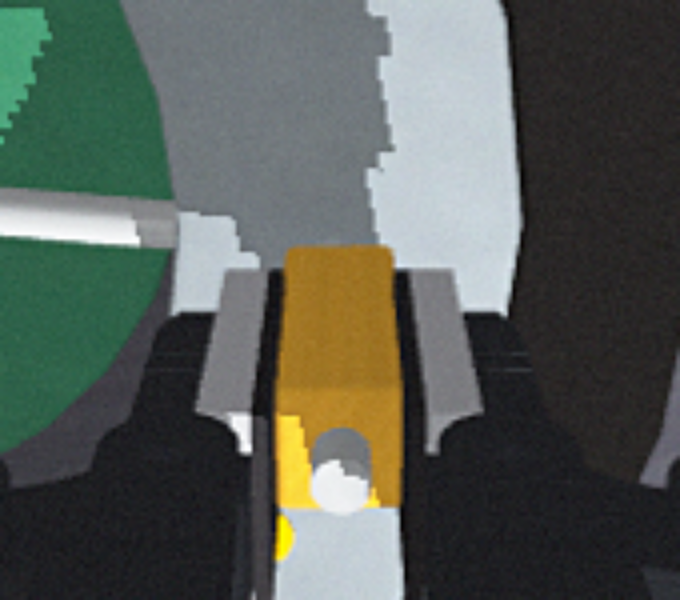

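Nipple 2 goes snug at about −74.5°. The target is −259°, so 158.5° more in two calls.

Call:
jog_arm([
  [0,0,0,10],
  [0,0,0,20],
  [0,0,0,30],
  [0,0,0,40],
  [0,0,0,50],
  [0,0,0,60],
  [0,0,0,70],
  [0,0,0,80],
  [0,0,0,90],
  [0,0,0,90],
])

```text
clock: 20.48
position: [507.1, -38.0, 63.3]
ee_rot: [-0.641, 0.767, 0.002, -0.003]
contact_force: [-0.6, -0.6, -2.0]
gripper_width: 12.1
```

```bash
python3 st.py
```

```text
t 20.475 yaw 169.79 j6 -24.1 pos [507.1 -38.   63.3] Fworld [-0.6 -0.6 -2. ] Ftool [0.7 0.5 2. ] T [-0.248 -0.291  0.278] w 12.1
```

Call:
jog_arm([
  [0,0,0,10],
  [0,0,0,20],
  [0,0,0,30],
  [0,0,0,40],
  [0,0,0,50],
  [0,0,0,60],
  [0,0,0,69],
  [0,0,0,69],
  [0,0,0,69],
])

```text
clock: 21.6
position: [507.0, -38.0, 63.2]
ee_rot: [-0.096, 0.995, -0.0, -0.004]
contact_force: [-0.3, -0.7, -0.5]
gripper_width: 12.6
```

```bash
python3 st.py; python3 - <<'E'
from h import *
im=get_image("wrist")[:,:,::-1]; cv2.imwrite("pics/w11.png",cv2.resize(im[180:330,200:370],None,fx=4,fy=4))
E
```

```text
t 21.6 yaw 101.04 j6 -92.9 pos [507.  -38.   63.2] Fworld [-0.3 -0.7 -0.5] Ftool [ 0.4 -0.7  0.5] T [-0.316  0.013  0.295] w 12.6
```

View pics/w11.png

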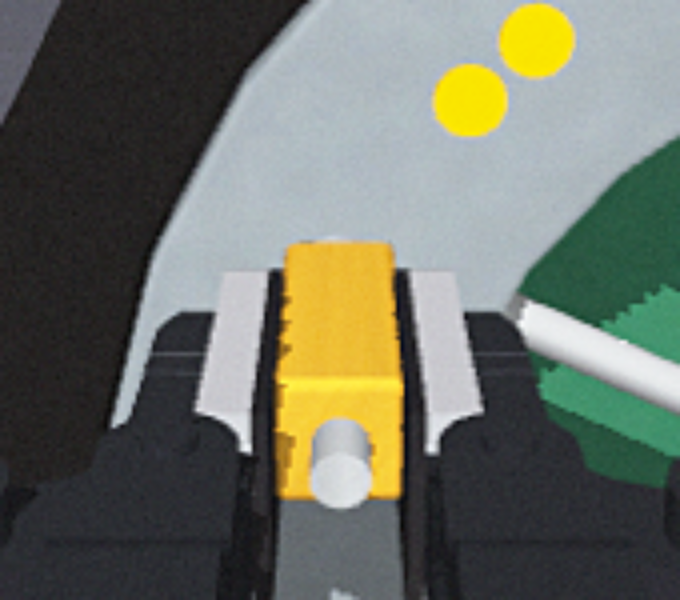

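Square again, at −259°. I release, lift and move to nipple 3.

Call:
jog_arm([
  [0,0,0,0],
  [0,0,0,0],
  [0,0,0,0],
  [0,0,-0.01,0],
  [0,0,-0.03,0],
  [0,0,-0.05,0],
  [0,0,-0.05,0],
], hand=-0.1)

```text
clock: 22.52
position: [508.8, -37.7, 115.4]
ee_rot: [-0.096, 0.995, 0.0, -0.002]
contact_force: [-0.6, 0.2, 0.7]
gripper_width: 38.8
```

```bash
python3 st.py;  python3 - <<'E'
from h import *
s=read_state(); print(plan([436.2,32.7,114],-65.7,s))
im=get_image("wrist")[:,:,::-1]; cv2.imwrite("pics/w12.png",cv2.resize(im[150:300,200:370],None,fx=4,fy=4))
E
```

```text
t 22.525 yaw 101.01 j6 -92.9 pos [508.8 -37.7 115.4] Fworld [-0.6  0.2  0.7] Ftool [ 0.5  0.3 -0.7] T [ 0.002  0.014 -0.012] w 38.8
(array([0.05784785, 0.08301244, 0.00158674]), np.float64(166.70601231280796), np.float64(101.00601231280794))
```

View pics/w12.png

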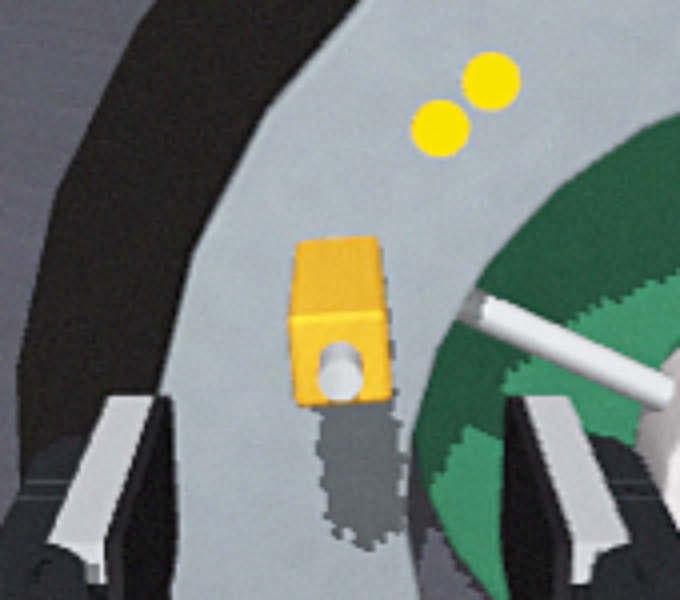

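Nipple 2 also sprang back only a few degrees. I move on to nipple 3 with a turn of −193.3°.

Call:
jog_arm([
  [0.02,0.025,0,-10],
  [0.04,0.055,0,-20],
  [0.058,0.083,0,-30],
  [0.058,0.083,0,-40],
  [0.058,0.083,0,-50],
  [0.058,0.083,0,-60],
  [0.058,0.083,0,-70],
  [0.058,0.083,0,-80],
  [0.058,0.083,0,-90],
  [0.058,0.083,0,-100],
])

```text
clock: 23.82
position: [434.4, 32.4, 113.7]
ee_rot: [0.826, -0.564, -0.003, 0.002]
contact_force: [0.3, 0.7, -0.8]
gripper_width: 38.9
```

Call:
jog_arm([
  [0,0,0,-10],
  [0,0,0,-20],
  [0,0,0,-30],
  [0,0,0,-40],
  [0,0,0,-50],
  [0,0,0,-60],
  [0,0,0,-70],
  [0,0,0,-80],
  [0,0,0,-90],
  [0,0,0,-93.5],
])

```text
clock: 25.08
position: [433.7, 32.1, 112.9]
ee_rot: [0.976, 0.216, -0.005, -0.0]
contact_force: [-0.2, -0.3, -0.8]
gripper_width: 38.8
```

```bash
python3 st.py;  python3 - <<'E'
from h import *
s=read_state(); print(plan([436.2,32.7,64],-65.7,s), proj("wrist",[436.2,32.7,104]))
im=get_image("wrist")[:,:,::-1]; cv2.imwrite("pics/w13.png",cv2.resize(im[150:300,200:370],None,fx=4,fy=4))
E
```

```text
t 25.075 yaw -65.06 j6 89.4 pos [433.7  32.1 112.9] Fworld [-0.2 -0.3 -0.8] Ftool [-0.3  0.2  0.8] T [ 0.033 -0.    -0.049] w 38.8
(array([0.00296685, 0.00066577, 0.04889039]), np.float64(0.6376169379672092), np.float64(-65.06238306203278)) [[284.90450303 241.79325231]]
```

View pics/w13.png

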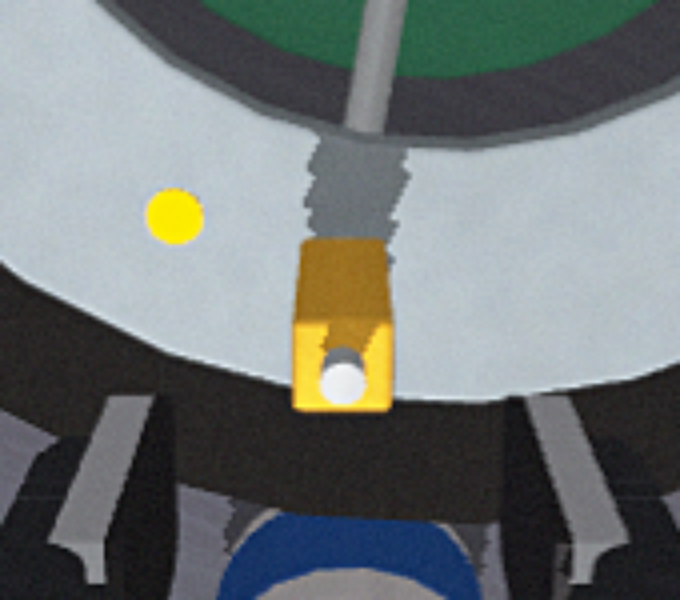

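Nipple 3 is centred and square. I descend and grip.

Call:
jog_arm([
  [0.003,0.001,0.015,0],
  [0.003,0.001,0.035,0],
  [0.003,0.001,0.049,0],
  [0.003,0.001,0.049,0],
])

```text
clock: 25.62
position: [435.2, 31.9, 62.6]
ee_rot: [0.976, 0.216, -0.007, -0.0]
contact_force: [-0.2, -0.7, 0.5]
gripper_width: 38.5
```

Call:
jog_arm([
  [0,0,0,0],
  [0,0,0,0],
  [0,0,0,0],
  [0,0,0,0],
], hand=-1)

```text
clock: 26.12
position: [435.3, 32.0, 63.0]
ee_rot: [0.976, 0.216, -0.006, -0.0]
contact_force: [-2.0, 1.6, 2.0]
gripper_width: 12.7
```

```bash
python3 st.py
```

```text
t 26.125 yaw -65.07 j6 89.6 pos [435.3  32.   63. ] Fworld [-2.   1.6  2. ] Ftool [-1.1 -2.3 -2. ] T [ 0.283  0.309 -0.01 ] w 12.7
```

Call:
jog_arm([
  [0,0,0,8],
  [0,0,0,8],
])

```text
clock: 26.38
position: [435.2, 32.2, 63.0]
ee_rot: [0.989, 0.148, -0.006, 0.0]
contact_force: [-0.8, 1.8, -0.0]
gripper_width: 13.2
```

```bash
python3 st.py
```

```text
t 26.375 yaw -72.99 j6 81.7 pos [435.2  32.2  63. ] Fworld [-0.8  1.8 -0. ] Ftool [-0.2 -2.   0.1] T [ 0.417  0.29  -0.073] w 13.2
```

Call:
jog_arm([
  [0,0,0,8],
  [0,0,0,8],
])

```text
clock: 26.62
position: [435.2, 32.2, 63.0]
ee_rot: [0.997, 0.08, -0.006, 0.0]
contact_force: [-0.6, 2.8, 0.8]
gripper_width: 12.8
```

```bash
python3 st.py
```

```text
t 26.625 yaw -80.81 j6 73.9 pos [435.2  32.2  63. ] Fworld [-0.6  2.8  0.8] Ftool [-0.1 -2.9 -0.8] T [ 0.557  0.3   -0.025] w 12.8
```

Call:
jog_arm([
  [0,0,0,8],
  [0,0,0,8],
])

```text
clock: 26.88
position: [435.2, 32.4, 63.0]
ee_rot: [1.0, 0.012, -0.006, 0.001]
contact_force: [-0.7, 1.8, 0.8]
gripper_width: 12.8
```

```bash
python3 st.py
```

```text
t 26.875 yaw -88.58 j6 66.1 pos [435.2  32.4  63. ] Fworld [-0.7  1.8  0.8] Ftool [-0.7 -1.9 -0.8] T [ 0.715  0.365 -0.038] w 12.8
```

Call:
jog_arm([
  [0,0,0,8],
  [0,0,0,8],
])

```text
clock: 27.12
position: [435.3, 32.5, 63.1]
ee_rot: [0.998, -0.055, -0.006, 0.001]
contact_force: [-0.9, 2.5, 0.7]
gripper_width: 12.7
```

```bash
python3 st.py
```

```text
t 27.125 yaw -96.31 j6 58.4 pos [435.3  32.5  63.1] Fworld [-0.9  2.5  0.7] Ftool [-1.2 -2.4 -0.6] T [ 0.795  0.353 -0.051] w 12.7
```

Call:
jog_arm([
  [0,0,0,8],
  [0,0,0,8],
])

```text
clock: 27.38
position: [435.3, 32.6, 63.0]
ee_rot: [0.992, -0.122, -0.006, 0.001]
contact_force: [-1.8, 2.3, -0.5]
gripper_width: 12.7
```

```bash
python3 st.py
```

```text
t 27.375 yaw -104.03 j6 50.7 pos [435.3  32.6  63. ] Fworld [-1.8  2.3 -0.5] Ftool [-2.3 -1.8  0.6] T [ 0.858  0.347 -0.033] w 12.7
```

Call:
jog_arm([
  [0,0,0,8],
  [0,0,0,8],
])

```text
clock: 27.62
position: [435.3, 32.7, 63.0]
ee_rot: [0.982, -0.189, -0.006, 0.002]
contact_force: [-0.7, 1.7, 0.2]
gripper_width: 12.5
```

```bash
python3 st.py
```

```text
t 27.625 yaw -111.74 j6 43.0 pos [435.3  32.7  63. ] Fworld [-0.7  1.7  0.2] Ftool [-1.3 -1.3 -0.2] T [ 1.003  0.267 -0.054] w 12.5
```

Call:
jog_arm([
  [0,0,0,8],
  [0,0,0,8],
])

```text
clock: 27.88
position: [435.4, 32.8, 63.0]
ee_rot: [0.967, -0.254, -0.005, 0.002]
contact_force: [-1.7, 1.9, -0.4]
gripper_width: 13.0
```

```bash
python3 st.py
```

```text
t 27.875 yaw -119.45 j6 35.3 pos [435.4  32.8  63. ] Fworld [-1.7  1.9 -0.4] Ftool [-2.4 -0.8  0.4] T [ 1.053  0.329 -0.055] w 13.0
```

Call:
jog_arm([
  [0,0,0,8],
  [0,0,0,8],
])

```text
clock: 28.12
position: [435.5, 32.9, 63.0]
ee_rot: [0.948, -0.319, -0.005, 0.002]
contact_force: [-3.0, 2.9, -0.6]
gripper_width: 13.0
```

```bash
python3 st.py
```

```text
t 28.125 yaw -127.15 j6 27.6 pos [435.5  32.9  63. ] Fworld [-3.   2.9 -0.6] Ftool [-4.1 -0.6  0.7] T [ 1.082  0.303 -0.012] w 13.0
```

Call:
jog_arm([
  [0,0,0,8],
  [0,0,0,8],
])

```text
clock: 28.38
position: [435.6, 33.0, 63.0]
ee_rot: [0.924, -0.381, -0.005, 0.002]
contact_force: [-0.3, 2.0, -0.5]
gripper_width: 12.5
```

```bash
python3 st.py
```

```text
t 28.375 yaw -134.85 j6 19.9 pos [435.6  33.   63. ] Fworld [-0.3  2.  -0.5] Ftool [-1.6 -1.2  0.5] T [ 1.062  0.177 -0.011] w 12.5
```

Call:
jog_arm([
  [0,0,0,8],
  [0,0,0,8],
])

```text
clock: 28.62
position: [435.7, 33.0, 63.1]
ee_rot: [0.897, -0.443, -0.005, 0.002]
contact_force: [-1.2, 3.4, -0.9]
gripper_width: 12.3
```

```bash
python3 st.py; python3 - <<'E'
from h import *
im=get_image("wrist")[:,:,::-1]; cv2.imwrite("pics/w14.png",cv2.resize(im[180:330,200:370],None,fx=4,fy=4))
E
```

```text
t 28.625 yaw -142.55 j6 12.2 pos [435.7  33.   63.1] Fworld [-1.2  3.4 -0.9] Ftool [-3.4 -1.2  0.9] T [ 1.059  0.232 -0.011] w 12.3
```

View pics/w14.png

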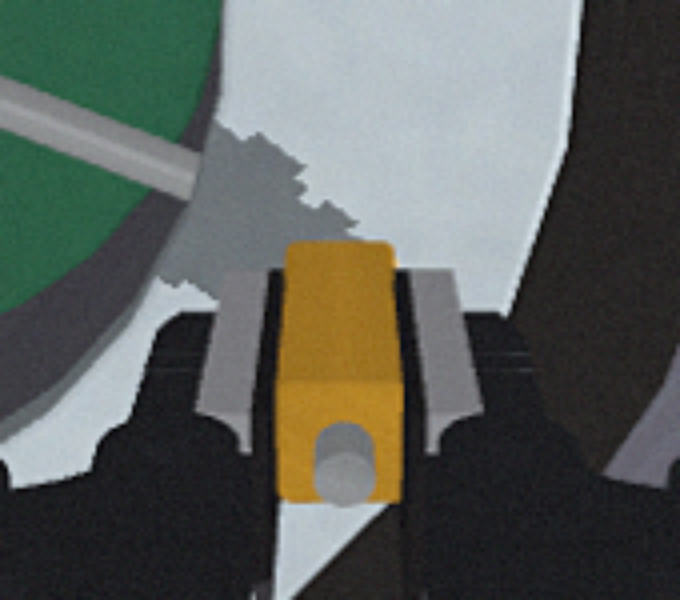

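Still free after 77°, with the grip square. I continue.

Call:
jog_arm([
  [0,0,0,8],
  [0,0,0,8],
])

```text
clock: 28.92
position: [435.8, 33.1, 63.1]
ee_rot: [0.865, -0.502, -0.005, 0.003]
contact_force: [-1.1, 2.3, -0.7]
gripper_width: 12.2
```

```bash
python3 st.py
```

```text
t 28.925 yaw -150.29 j6 4.4 pos [435.8  33.1  63.1] Fworld [-1.1  2.3 -0.7] Ftool [-2.5 -0.1  0.8] T [ 1.103  0.122 -0.048] w 12.2
```

Call:
jog_arm([
  [0,0,0,8],
  [0,0,0,8],
])

```text
clock: 29.18
position: [435.9, 33.2, 63.1]
ee_rot: [0.829, -0.559, -0.004, 0.003]
contact_force: [-0.7, 2.9, -0.9]
gripper_width: 12.8
```

```bash
python3 st.py
```

```text
t 29.175 yaw -158.01 j6 -3.3 pos [435.9  33.2  63.1] Fworld [-0.7  2.9 -0.9] Ftool [-3.  -0.5  0.9] T [ 1.003  0.064 -0.055] w 12.8
```

Call:
jog_arm([
  [0,0,0,8],
  [0,0,0,8],
])

```text
clock: 29.42
position: [436.0, 33.2, 63.1]
ee_rot: [0.79, -0.614, -0.004, 0.003]
contact_force: [-0.8, 2.1, -0.5]
gripper_width: 12.3
```

```bash
python3 st.py
```

```text
t 29.425 yaw -165.71 j6 -11.0 pos [436.   33.2  63.1] Fworld [-0.8  2.1 -0.5] Ftool [-2.2  0.2  0.5] T [ 1.027e+00  1.100e-02 -1.000e-03] w 12.3
```

Call:
jog_arm([
  [0,0,0,8],
  [0,0,0,8],
])

```text
clock: 29.68
position: [436.1, 33.2, 63.1]
ee_rot: [0.747, -0.665, -0.004, 0.003]
contact_force: [-1.7, 1.9, -2.2]
gripper_width: 12.3
```

```bash
python3 st.py
```

```text
t 29.675 yaw -173.35 j6 -18.6 pos [436.1  33.2  63.1] Fworld [-1.7  1.9 -2.2] Ftool [-2.   1.5  2.2] T [0.999 0.012 0.257] w 12.3
```

Call:
jog_arm([
  [0,0,0,8],
  [0,0,0,8],
])

```text
clock: 29.92
position: [436.2, 33.2, 63.1]
ee_rot: [-0.701, 0.713, 0.003, -0.003]
contact_force: [0.0, 2.8, -1.4]
gripper_width: 12.4
```

```bash
python3 st.py
```

```text
t 29.925 yaw 178.98 j6 -26.3 pos [436.2  33.2  63.1] Fworld [ 0.   2.8 -1.4] Ftool [-2.8 -0.   1.4] T [ 0.977 -0.109  0.289] w 12.4
```

Nipple 3 goes snug at about −170.2°. The target is −264.2°, so 83° more.

Call:
jog_arm([
  [0,0,0,10],
  [0,0,0,20],
  [0,0,0,30],
  [0,0,0,40],
  [0,0,0,50],
  [0,0,0,60],
  [0,0,0,70],
  [0,0,0,80],
  [0,0,0,83],
  [0,0,0,83],
])

```text
clock: 31.18
position: [436.7, 32.8, 63.1]
ee_rot: [-0.055, 0.998, -0.0, -0.004]
contact_force: [2.6, -1.9, -3.6]
gripper_width: 12.6
```

```bash
python3 st.py; python3 - <<'E'
from h import *
im=get_image("wrist")[:,:,::-1]; cv2.imwrite("pics/w15.png",cv2.resize(im[180:330,200:370],None,fx=4,fy=4))
E
```

```text
t 31.175 yaw 96.29 j6 -109.1 pos [436.7  32.8  63.1] Fworld [ 2.6 -1.9 -3.6] Ftool [-2.4 -2.1  3.6] T [-0.514 -1.103  0.341] w 12.6
```

View pics/w15.png

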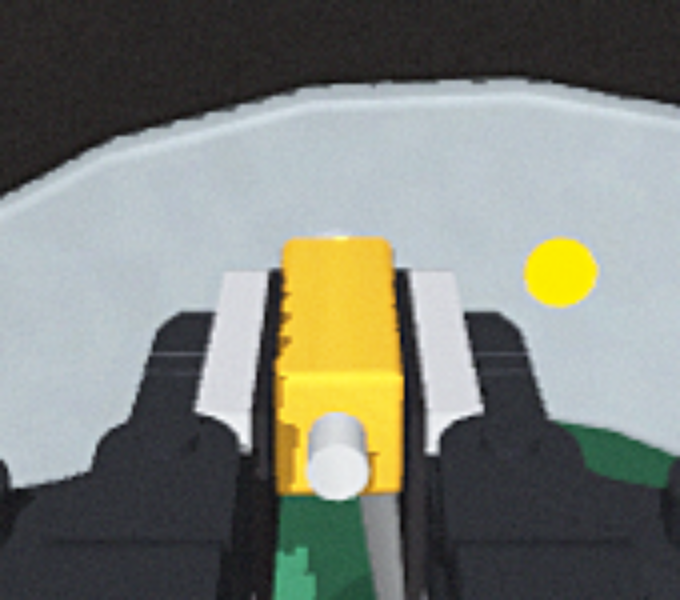

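At −263.7°, with the nipple square in the pads. I hold briefly, release and lift away.

Call:
jog_arm([
  [0,0,0,0],
  [0,0,0,0],
  [0,0,0,0],
  [0,0,0,0],
  [0,0,-0.01,0],
  [0,0,-0.03,0],
  [0,0,-0.06,0],
  [0,0,-0.1,0],
  [0,0,-0.1,0],
], hand=-0.1)

```text
clock: 32.35
position: [439.8, 33.7, 166.8]
ee_rot: [-0.055, 0.998, 0.001, -0.0]
contact_force: [-0.0, -0.7, -0.2]
gripper_width: 37.9
```

```bash
python3 st.py; python3 - <<'E'
from h import *
im=get_image("wrist")[:,:,::-1]; cv2.imwrite("pics/w16.png",im)
t=get_image("top")[:,:,::-1]; sc=get_image("scene")[:,:,::-1]; cv2.imwrite("pics/t16.png",t); cv2.imwrite("pics/s16.png",sc)
a=cv2.imread("pics/top0.png"); b=cv2.imread("pics/scene0.png")
cv2.imwrite("pics/cmp.png",np.hstack([cv2.resize(b[130:300,190:410],None,fx=1.8,fy=1.8),cv2.resize(sc[130:300,190:410],None,fx=1.8,fy=1.8)]))
E
```

```text
t 32.35 yaw 96.29 j6 -109.1 pos [439.8  33.7 166.8] Fworld [-0.  -0.7 -0.2] Ftool [ 0.1 -0.7  0.2] T [0.047 0.025 0.055] w 37.9
```

View pics/w16.png

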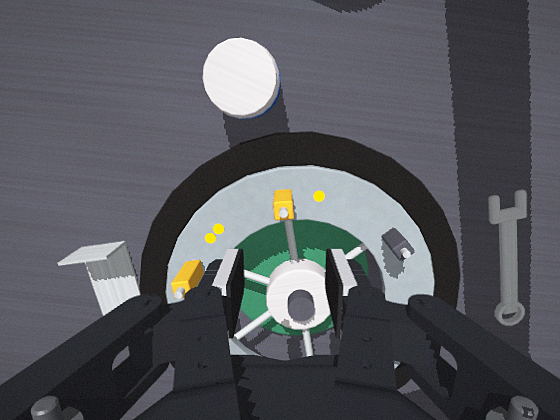

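View pics/cmp.png

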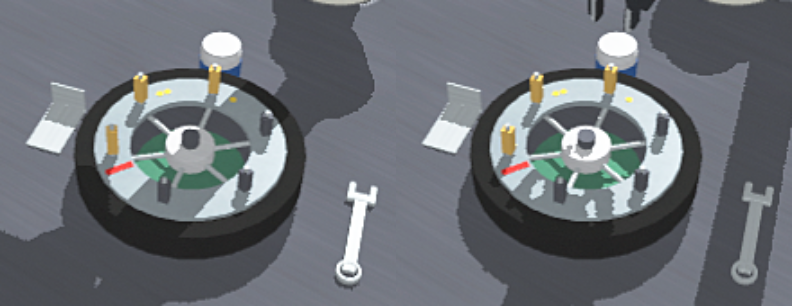

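The bystanders are unmoved, nothing is in contact and every nipple sprang back only slightly. I hand in.

```bash
python3 -c "
from bench import *
print(job_done())"
```

```text
the job is handed in; nothing more can be done
None
```

I tightened the three brass nipples in order, starting at the red stripe, and handed the job in at about 32.5 s of the 72 s. No verdict is reported, and I could not read the spoke draw directly. The turn counts come from tool angles and wrist torque.

| Nipple | Free play turned | Angle at stiffening start | Final angle | Held past that point |
|---|---|---|---|---|
| 1 (one dot) | about 28° | −80° | −174° | about 94° |
| 2 (two dots) | about 74° | −74.5° | −259° | about 184.5° |
| 3 (one dot) | about 105° | −170° | −264° | about 93.5° |

I turned each about 4° past its count to allow for the spring-back. Torque jumped from about 0 to about 0.3 N m at each snug point. I felt for that point in 8° steps and interpolated, so it is good to a few degrees.

**Last checks:** After letting go, the pictures showed nipples 1 and 2 springing back only a few degrees. Nipple 3 still looked in place, but I did not measure its spring-back. In the before and after scene pictures the bracket, tin and wrench had not moved. The gripper was clear, about 60 mm above the nipple tops, with contact force about 0 N.

**What disagreed:** The fingertips appeared roughly 17 mm behind the TCP instead of 17 mm ahead. The first close, at TCP z = 94 mm, therefore shut on air above nipple 1. I found this from the gripper width and two camera views, and gripped at TCP z of about 63–64 mm from then on. The side moment rose to about 1.1 N m on nipple 3 from slight off-centring. The highest contact force I read was about 5 N, with no sign of touching the rim.

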